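# Clamp a core box half with the slip-clutch thumbscrew

### The job

Set the loose mahogany core box half flat on the bed of the side clamp, trough up and running from the jaw to the stop, midway across the jaw, and let it go. Then turn the clamp's bronze thumbscrew clockwise until the jaw holds the block against the stop and the clutch just begins to slip; stop at that first slip, do not back the screw off, and let go. Do not ram or press the block hard into the clamp, and leave the other things on the bench alone.

Things in the scene. Friction and masses are not known exactly. Their poses are not given: they have to be found in the camera images.
- core_half: loose mahogany core box half, about 0.16 kg: block 70 mm long (its x), 60 mm wide (y), 40 mm high, with a stepped trough along x in its top (28 mm wide between two 14 mm walls). Origin: centre of underside, z up. Starts on the slate, trough up. Grip it across the 60 mm. Either end may face the jaw.
- clamp: fixed side clamp. Origin at bench level on the centre line; x points in the closing direction, jaw to stop. Bed 110 mm wide, top z = 12 mm, x = -115 to 130 mm, open at both sides. Housing 56 x 70 mm round x = -70, top z = 56. Steel stop bar 80 mm wide, top z = 47, set by hand, its face from x = 86 to 100 mm. The block goes between jaw and stop, within 12 mm of the centre line, its x along x.
- jaw: steel jaw of the clamp, 50 mm wide, top 46 mm above the bench. Origin in its clamping face on the centre line, 12 mm above the bench; axes as the clamp's. Starts at clamp x = 0 to 4 mm and moves towards the stop (+x) 12 mm per radian that the spindle turns clockwise; it pushes the block along until that meets the stop, and stays where it is left.
- spindle: dark steel collar 48 mm in diameter, 6 mm thick, under the thumbscrew, with a small steel tab at the rim along its +x. Origin on the vertical screw axis (clamp x = -70 mm, y = 0), 56.5 mm above the bench. Turns with the thumbscrew at about 0.16 N m until jaw and block are blocked by the stop; at the start its x is 0 to 0.35 rad clockwise of the clamp's x.
- thumbscrew: bronze bar head 46 mm long (its x), 14 mm thick (y), filling z = 3 to 29 mm above its origin, which is on the screw axis 62.5 mm above the bench. Grip across the 14 mm. Closes clockwise from above, 1.0 to 2.5 rad. Its drag clutch slips at about 0.50 N m: the bar turns on while the collar stands. Slip = angle from the bar's low nub (+x end) to the collar's tab; 0 at the start, stays.
- setting_block: bystander: white glazed setting block 50 x 50 x 28 mm, loose
- lifter_hook: bystander: bronze lifter hook with a ring end, about 130 mm long, lying flat, loose
- dowel0: bystander: steel threaded dowel 12 mm in diameter, 50 mm long, standing in a wooden rack
- dowel1: bystander: steel threaded dowel 12 mm in diameter, 50 mm long, standing in a wooden rack
- dowel2: bystander: steel threaded dowel 12 mm in diameter, 50 mm long, standing in a wooden rack
- dowel3: bystander: steel threaded dowel 12 mm in diameter, 50 mm long, standing in a wooden rack
- mallet: bystander: wooden mallet about 220 mm long, lying on the bench at the far side
Things that resemble listed ones, but are neither listed nor needed, are in the scene too. Of the things that look like the core_half, the largest one is meant.

How it is judged:
On the way, in this order (a step that is already met when the one before it is completed fails the run):
1. the core box half lies flat on the clamp bed between jaw and stop, within 12 mm of the centre line, and is let go, the screw not yet slipped (z of core_half in the frame of clamp between 0.009 and 0.0145 m and x of core_half in the frame of clamp between 0.033 and 0.07 m and y of core_half in the frame of clamp between -0.012 and 0.012 m and angle between core_half's own z axis and vertical below 0.05 rad and contact force between the fingers and core_half below 0.05 N and angle between the x axis of thumbscrew and the x axis of spindle, either way round below 0.03 rad), for 0.2 s.
2. the jaw bears on the block and the clutch has begun to slip (contact force between jaw and core_half above 4 N and angle between the x axis of thumbscrew and the x axis of spindle, either way round above 0.04 rad), for 0.1 s.
At the end, for the whole second after the job is handed in: The core box half lies flat on the clamp bed, square (within 0.06 rad) and within 12 mm of the centre line, held between jaw and stop with more than 4 N from the jaw; the thumbscrew has slipped on its collar by 0.04 to 0.45 rad; block and thumbscrew are released and at rest (all of step 2 and z of core_half in the frame of clamp between 0.009 and 0.0145 m and x of core_half in the frame of clamp between 0.033 and 0.07 m and y of core_half in the frame of clamp between -0.012 and 0.012 m and angle between core_half's own z axis and vertical below 0.05 rad and contact force between the fingers and core_half below 0.05 N and angle between the x axis of core_half and the x axis of clamp, either way round below 0.06 rad and angle between the x axis of thumbscrew and the x axis of spindle, either way round below 0.45 rad and linear speed of core_half below 0.01 m/s and contact force between the fingers and thumbscrew below 0.05 N); the robot touches nothing.
It fails at once if the clutch is driven on past the first slip (more than 0.45 rad between nub and tab) (angle between the x axis of thumbscrew and the x axis of spindle, either way round above 0.45 rad).
It fails at once if the core box half is rammed or pressed into the clamp with more than 80 N (contact force between core_half and clamp above 80 N).
It fails at once if a bystander is moved more than 20 mm (distance of any of setting_block, lifter_hook, dowel0, dowel1, dowel2, dowel3, mallet from where it was at the start of the episode above 0.02 m).
It also fails if it takes over 72 s, if anything falls off the work surface, if the arm or the gripper's body presses on something with over 40 N, if the wrist force passes 120 N, or if a joint passes its speed limit or range.

### The arm

A 6-joint arm with a two-finger parallel gripper is mounted at the origin on the work surface. World frame = base frame: x ahead of the robot, y to its left, z up, the work surface at z = 0. Lengths are in m, angles in rad, forces in N, time in s.
With the tool pointing down it reaches from about 0.35 to 0.975 m from the base axis. Payload 4.9 kg.
Tool frame: the origin (TCP) lies on the front face of the gripper's body, between the roots of the fingers; the fingertips stand ctrl.finger_overhang ahead of it and the grasp point (between the pads) lies 54 mm ahead of it (ctrl.finger_overhang is the distance from the TCP to the fingertips, in m); z points along the fingers, y is the line along which they close (so a half turn about z gives the same grasp; the last joint's range is limited). The gripper opens to 85 mm and grips with 20 to 120 N. Pads are 22 mm wide; open, the fingers measure 114 mm over their backs; the gripper's body (76 mm by 85 mm) begins 54 mm behind the grasp point. The pads swing forward as they close: fully open they stand 13 mm farther back than shut.
Start: joints at [-1.385, 0.053, 1.613, -0, 1.476, -0.119], TCP at [0.188, -0.596, 0.304] pointing down, gripper open.
Joint ranges: [-3.01, 3.01], [-1.01, 2.22], [0.06, 2.58], [-1.02, 4.17], [0.09, 2.62], [-3.14, 3.14]. Speed limits (rad/s): [2.57, 2.57, 3.14, 3.14, 3.14, 3.14].

### API

Orientations are given as a rotation vector (axis times angle).
In Python, from station import ctrl, vision gives the robot as it stands. The module is installed in compiled form; this text tells all that it offers.
- The arm moves only by the tool drive_tool, never from a script. Its argument "rows" is a list of rows, each a list of 2 entries, a list of its own where there are three numbers: the shift along the tool's x, y, z in m, then the turn about the tool's z in rad. A call has 1 to 10 rows; each row shifts and turns the commanded pose from where the row before left it, along the tool's axes as they then stand; what a row does not reach is not made up. A row lasts 1/10 s, in which the tool goes at most 50 mm and 8.59 degrees, less where a joint would pass 70% of its speed; a pose out of reach is approached as far as the arm can. A call with a gripper value outside its range is refused whole. "jaw" is the closure, from 0 (fully open) to 1 (shut), set as the call begins (left out, the last holds). The fingers move at their own pace and stop on an object; "grip_force" is the grip in N (left out, the last holds). Time passes only in rows, so rows that do not move let the fingers close. It gives the time, the measured TCP pose, the force, the opening and the grip force at its end, in the units of the state.
- ctrl.get_obs(): the state, without advancing time (a new reading comes with each control period).
- vision.get_image(name): name is "side" or "top" or "wrist"; returns a dict with "image" (400x640x3 uint8, blue, green, red), "vertical_fov" (degrees; the focal length in pixels is half the picture's height over the tangent of half this angle, whatever the lens; pixels are square), "cx", "cy" (the principal point, pixels), "dist_coeffs" ([k1, k2, p1, p2, k3] as OpenCV has them; the pictures are not rectified), "R" (3x3) and "t" (3): a world point X has camera coordinates R X + t. Camera axes: x right, y down, z forward; pixel columns grow to the right and rows downward; lengths in m; the calibration is good to about 2 mm. A picture is of the moment at which its call begins. There is no depth.
- ctrl.finish_job(): hands the job in; it is judged then, once.
The state is a dict: "t": time; "q": joint angles; "dq": joint speeds; "effort": joint torques, N m; "tool_pos": TCP position; "tool_rot": TCP orientation; "contact_force": force on the tool from outside, world axes, zero at the start; "wrist_torque": the same for the moment, N m; "opening": finger opening in m; "grip_force": force on a finger pad.
Only numpy, scipy, OpenCV 4.12 (cv2) and the standard library are available. Lean on these libraries where they do the work, as an engineer would, in place of code of your own. Each camera call takes 0.05 s, during which the arm holds its last target. There are 200 camera calls.

## Working session

There is one attempt and no reset: what is moved stays moved. The work goes in short steps, Python scripts to look and compute and a tool call to move; the robot and the scene stay as the last step left them, time stands still between calls to the robot, and variables do not carry over. Pictures are saved under pics/ and viewed, at most 10 in all, crops included, and the job is handed in when it is done.

Besides the shell and the picture viewer there is one more tool, called after ">>>" as name(argument=value, ...), one argument or row to a line, values as JSON. drive_tool: Moves the arm, as the interface text tells. Its arguments: {"type":"object","properties":{"rows":{"type":"array","items":{"type":"array"}},"jaw":{"type":"number"},"grip_force":{"type":"number"}},"required":["rows"]}

```bash
mkdir -p pics; cat > h.py <<'E'
import numpy as np, cv2, pickle
from station import ctrl, vision
from scipy.spatial.transform import Rotation as Ro
def grab(name,save=None):
    d=vision.get_image(name)
    if save: cv2.imwrite(f'pics/{save}.png',d['image'])
    return d
def K(d):
    f=200/np.tan(np.radians(d['vertical_fov'])/2)
    return np.array([[f,0,d['cx']],[0,f,d['cy']],[0,0,1.]])
def ray(d,uv,z):
    p=cv2.undistortPoints(np.array(uv,float).reshape(-1,1,2),K(d),np.array(d['dist_coeffs'],float)).reshape(-1,2)
    R=np.array(d['R']);t=np.array(d['t'])
    c=-R.T@t; v=np.c_[p,np.ones(len(p))]@R
    return c+v*((z-c[2])/v[:,2])[:,None]
def proj(d,X):
    return cv2.projectPoints(np.array(X,float).reshape(-1,1,3),cv2.Rodrigues(np.array(d['R']))[0],np.array(d['t'],float),K(d),np.array(d['dist_coeffs'],float))[0].reshape(-1,2)
E
python3 - <<'E'
from h import *
a=grab('top','top0');b=grab('side','side0')
pickle.dump((a,b),open('d0.pkl','wb'))
for d in(a,b): print(-np.array(d['R']).T@d['t'],d['vertical_fov'],np.array(d['R']).round(2).tolist())
o=ctrl.get_obs();print(o['tool_pos'],o['tool_rot'],o['opening'],o['t'],ctrl.finger_overhang)
E
```

```text
[ 0.5269687  -0.04993728  1.0056438 ] 52.785276280312424 [[-0.01, -1.0, -0.01], [-1.0, 0.01, -0.08], [0.08, 0.01, -1.0]]
[ 0.12192221 -0.50578404  0.44085372] 57.09737958066353 [[0.67, -0.74, -0.0], [-0.36, -0.32, -0.87], [0.65, 0.59, -0.48]]
[ 0.18749581 -0.59576261  0.30277611] [-3.10331469e+00 -4.76631830e-01  8.26819260e-05] 0.08538159238882435 0.1 0.0726
```

View pics/top0.png

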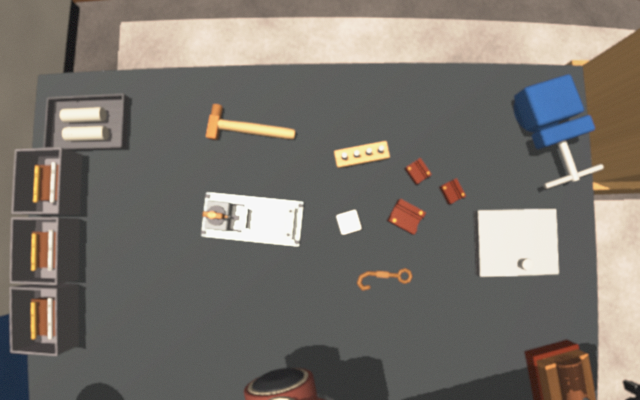

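View pics/side0.png

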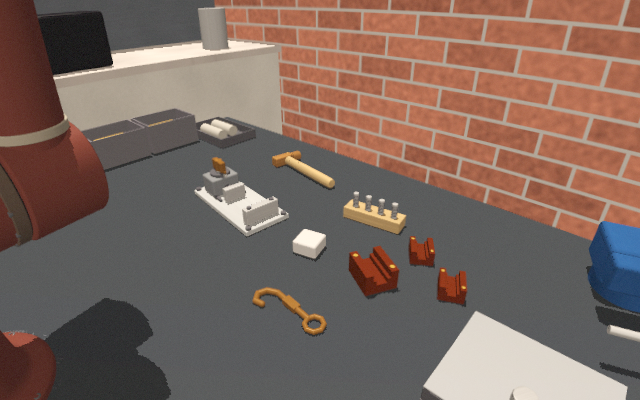

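Three mahogany troughed blocks are visible in the top view: (406,217), (418,171) and (453,191). The one at (406,217) is clearly the largest, so it should be core_half. I'll confirm with an enlarged crop.

```bash
python3 - <<'E'
from h import *
a,b=pickle.load(open('d0.pkl','rb'))
im=a['image']
c1=cv2.resize(im[150:240,380:470],None,fx=4.3,fy=4.3,interpolation=cv2.INTER_CUBIC)
c2=cv2.resize(im[185:255,195:310],None,fx=3.4,fy=3.4,interpolation=cv2.INTER_CUBIC)
o=np.zeros((390,790,3),np.uint8);o[:c1.shape[0],:c1.shape[1]]=c1;o[:c2.shape[0],395:395+c2.shape[1]]=c2[:,:395]
cv2.imwrite('pics/crop0.png',o)
hsv=cv2.cvtColor(im,cv2.COLOR_BGR2HSV)
m=((hsv[...,0]<12)|(hsv[...,0]>172))&(hsv[...,1]>110)&(hsv[...,2]>40)
m=m.astype(np.uint8);m[:, :380]=0;m[:,475:]=0;m[:150]=0;m[250:]=0
for c in cv2.findContours(m,0,2)[0]:
    if cv2.contourArea(c)<60: continue
    bx=cv2.boxPoints(cv2.minAreaRect(c)); print('blk',cv2.contourArea(c),bx.round(1).tolist()); P=ray(a,bx,.04);print(P[:,:2].round(4).tolist(),np.linalg.norm(np.diff(P,axis=0),axis=1).round(4),P.mean(0).round(4))
g=(hsv[...,2]>150)&(hsv[...,1]<60);g=g.astype(np.uint8);g[:,:195]=0;g[:,310:]=0;g[:185]=0;g[255:]=0
g=cv2.morphologyEx(g,cv2.MORPH_CLOSE,np.ones((5,5)))
for c in cv2.findContours(g,0,2)[0]:
    if cv2.contourArea(c)<500: continue
    bx=cv2.boxPoints(cv2.minAreaRect(c)); P=ray(a,bx,.012);print('clamp',bx.round(1).tolist(),P[:,:2].round(4).tolist(),np.linalg.norm(np.diff(P,axis=0),axis=1).round(4),P.mean(0).round(4))
E
```

```text
blk 716.5 [[386.6000061035156, 220.10000610351562], [398.6000061035156, 197.5], [426.0, 212.1999969482422], [414.0, 234.6999969482422]]
[[0.5383, -0.1938], [0.5922, -0.2241], [0.5561, -0.2896], [0.5025, -0.259]] [0.0617 0.0748 0.0617] [ 0.5473 -0.2416  0.04  ]
blk 337.5 [[439.6000061035156, 186.1999969482422], [456.79998779296875, 177.60000610351562], [465.79998779296875, 195.60000610351562], [448.6000061035156, 204.1999969482422]]
[[0.6184, -0.3247], [0.639, -0.3678], [0.5949, -0.3884], [0.5746, -0.3452]] [0.0478 0.0486 0.0477] [ 0.6067 -0.3565  0.04  ]
blk 347.0 [[404.3999938964844, 167.8000030517578], [419.70001220703125, 157.1999969482422], [431.5, 174.1999969482422], [416.20001220703125, 184.89999389648438]]
[[0.6641, -0.2401], [0.6898, -0.2785], [0.6478, -0.3059], [0.6223, -0.2676]] [0.0462 0.0502 0.046 ] [ 0.656 -0.273  0.04 ]
clamp [[200.0, 236.8000030517578], [204.60000610351562, 190.89999389648438], [303.70001220703125, 200.8000030517578], [299.1000061035156, 246.6999969482422]] [[0.5013, 0.2647], [0.6159, 0.2543], [0.5886, 0.0057], [0.4758, 0.0177]] [0.115  0.2502 0.1134] [0.5454 0.1356 0.012 ]
```

View pics/crop0.png

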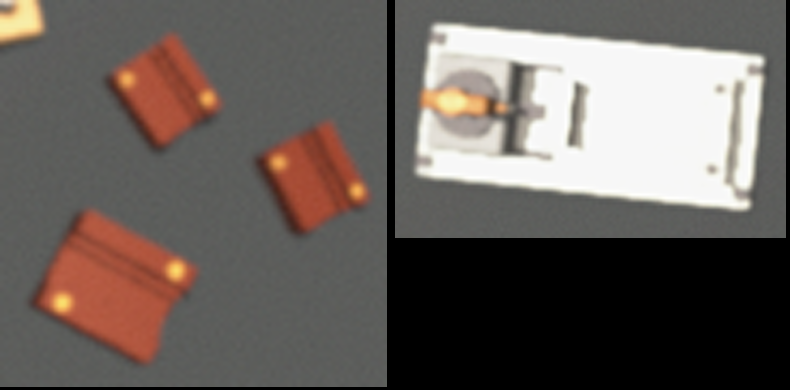

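The top crop confirms it. The block at (406,217) is the largest, about 75x62 mm in outline against about 48x48 mm for the other two, and its trough runs along its long side. The clamp is centred near (252,219): screw at the left end, jaw at about (248,219), stop on the right. I'll move over the block now.

>>> drive_tool(
  rows=[
    [[0.04,-0.02,-0.005],0],
    [[0.04,-0.02,-0.005],0],
    [[0.04,-0.02,-0.005],0],
    [[0.04,-0.02,-0.005],0],
    [[0.04,-0.02,-0.005],0],
    [[0.04,-0.02,-0.005],0],
    [[0.04,-0.02,-0.005],0],
    [[0.04,-0.02,-0.005],0],
    [[0.04,-0.02,-0.005],0],
    [[0.04,-0.02,-0.005],0],
  ],
  jaw=0,
)

```text
t: 1.1
tool_pos: [0.51, -0.2837, 0.3536]
tool_rot: [-3.105, -0.477, 0.001]
contact_force: [0.1, -1.0, -1.0]
opening: 0.0856
grip_force: 0.0
```

```bash
cat >> h.py <<'E'
def rel(xy,z=None,yawdeg=None):
    o=ctrl.get_obs();R=Ro.from_rotvec(o['tool_rot']).as_matrix();p=np.array(o['tool_pos'])
    psi=np.degrees(np.arctan2(R[1,0],R[0,0]))
    T=np.array([xy[0],xy[1],p[2] if z is None else z])
    print('t',o['t'],'pos',p.round(4),'yaw',round(psi,2),'q6',round(o['q'][5],3),'shift',(R.T@(T-p)).round(4), 'turn',None if yawdeg is None else round(np.radians(psi-yawdeg),4))
E
python3 - <<'E'
from h import *
rel((.546,-.2437),.25,61.1)
E
```

```text
t 1.1 pos [ 0.51   -0.2837  0.3536] yaw 17.46 q6 0.631 shift [ 0.0464 -0.0273  0.1036] turn -0.7616
```

>>> drive_tool(
  rows=[
    [[0.023,-0.014,0.035],0],
    [[0.023,-0.013,0.034],0],
    [[0,0,0.034],0],
    [[0,0,0],-0.127],
    [[0,0,0],-0.127],
    [[0,0,0],-0.127],
    [[0,0,0],-0.127],
    [[0,0,0],-0.127],
    [[0,0,0],-0.127],
    [[0,0,0],0],
  ],
)

```text
t: 2.1
tool_pos: [0.5446, -0.2456, 0.2503]
tool_rot: [-2.705, -1.597, 0.001]
contact_force: [-0.2, 0.1, 0.4]
opening: 0.0854
grip_force: 0.0
```

```bash
python3 - <<'E'
from h import *
rel((.546,-.2437),.25,61.1)
d=grab('wrist','w1');pickle.dump(d,open('w1.pkl','wb'))
hsv=cv2.cvtColor(d['image'],cv2.COLOR_BGR2HSV)
m=(((hsv[...,0]<12)|(hsv[...,0]>172))&(hsv[...,1]>110)&(hsv[...,2]>40)).astype(np.uint8)
m=cv2.morphologyEx(m,cv2.MORPH_CLOSE,np.ones((7,7)))
for c in cv2.findContours(m,0,2)[0]:
    if cv2.contourArea(c)<2000: continue
    bx=cv2.boxPoints(cv2.minAreaRect(c)); P=ray(d,bx,.04);print(cv2.contourArea(c),bx.round(0).tolist(),P[:,:2].round(4).tolist(),np.linalg.norm(np.diff(P,axis=0),axis=1).round(4),P.mean(0).round(4))
print(-np.array(d['R']).T@d['t'])
E
```

```text
t 2.1 pos [ 0.5446 -0.2456  0.2503] yaw 61.11 q6 -0.044 shift [0.0023 0.0003 0.0003] turn 0.0001
5145.0 [[288.0, 141.0], [357.0, 141.0], [357.0, 221.0], [288.0, 221.0]] [[0.54, -0.1957], [0.5916, -0.2243], [0.5586, -0.2884], [0.5034, -0.258]] [0.059  0.0722 0.063 ] [ 0.5484 -0.2416  0.04  ]
2985.5 [[407.0, 163.0], [439.0, 112.0], [486.0, 141.0], [454.0, 192.0]] [[0.6212, -0.2622], [0.6621, -0.236], [0.6875, -0.2773], [0.6467, -0.3059]] [0.0486 0.0485 0.0498] [ 0.6544 -0.2704  0.04  ]
[ 0.57639627 -0.18798067  0.32093028]
```

View pics/w1.png

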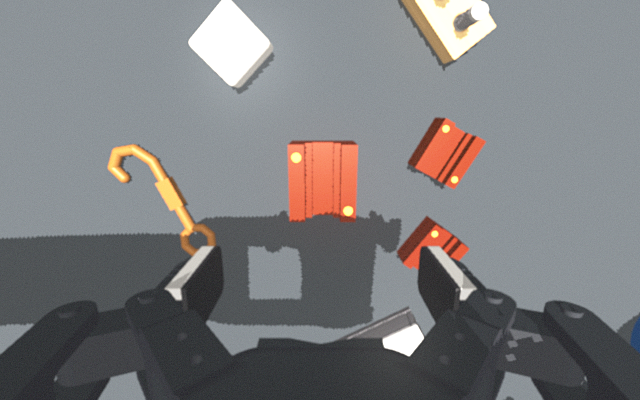

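The wrist view shows the block squarely between the fingers: its edges run from (288,141) to (357,221) and the trough is vertical in the image. I'll descend and grip.

>>> drive_tool(
  rows=[
    [[0.003,0.0005,0.035],0],
    [[0,0,0.035],0],
    [[0,0,0.035],0],
    [[0,0,0.035],0],
    [[0,0,0.024],0],
    [[0,0,0.01],0],
    [[0,0,0],0],
  ],
)

```text
t: 2.85
tool_pos: [0.5458, -0.2428, 0.0752]
tool_rot: [-2.704, -1.594, 0.003]
contact_force: [-1.2, -0.6, 0.2]
opening: 0.0853
grip_force: 0.0
```

>>> drive_tool(
  rows=[
    [[0,0,0],0],
    [[0,0,0],0],
    [[0,0,0],0],
    [[0,0,0],0],
    [[0,0,0],0],
    [[0,0,0],0],
    [[0,0,0],0],
    [[0,0,0],0],
  ],
  jaw=1,
  grip_force=40,
)

```text
t: 3.65
tool_pos: [0.5481, -0.2442, 0.0792]
tool_rot: [2.702, 1.595, 0.003]
contact_force: [0.4, -0.1, 6.8]
opening: 0.0595
grip_force: 46.0
```

>>> drive_tool(
  rows=[
    [[0,0,-0.02],0],
    [[0,0,-0.03],0],
    [[0,0,-0.04],0],
    [[0,0,-0.04],0],
    [[0,0,-0.04],0],
    [[0,0,0],0],
  ],
)

```text
t: 4.25
tool_pos: [0.5493, -0.2448, 0.2548]
tool_rot: [2.695, 1.592, 0.01]
contact_force: [1.0, -0.8, -0.6]
opening: 0.0593
grip_force: 45.3
```

```bash
python3 - <<'E'
from h import *
o=ctrl.get_obs();print(o['contact_force'],o['opening'],o['grip_force'])
th=np.radians(-96.1);d=np.array([np.cos(th),np.sin(th)]);org=np.array([.5462,.1431])
tgt=org-.02*d; print(tgt); rel(tgt,.25,83.9)
E
```

```text
[ 1.01556933 -0.8291135  -0.5792074 ] 0.059298606072037276 45.32121039927006
[0.54832528 0.16298676]
t 4.25 pos [ 0.5493 -0.2448  0.2548] yaw 61.12 q6 -0.039 shift [ 0.3566 -0.1978  0.0021] turn -0.3975
```

```bash
python3 - <<'E'
from h import *
rel((.5324,.0138),.28,83.9)
E
```

```text
t 4.25 pos [ 0.5493 -0.2448  0.2548] yaw 61.12 q6 -0.039 shift [ 0.2183 -0.1394 -0.0271] turn -0.3975
```

>>> drive_tool(
  rows=[
    [[0.02,-0.013,-0.009],0],
    [[0.036,-0.023,-0.009],0],
    [[0.036,-0.023,-0.009],0],
    [[0.036,-0.023,0],0],
    [[0.036,-0.023,0],0],
    [[0.036,-0.023,0],0],
    [[0.018,-0.011,0],-0.1],
    [[0,0,0],-0.15],
    [[0,0,0],-0.1475],
    [[0,0,0],0],
  ],
)

```text
t: 5.25
tool_pos: [0.5297, 0.015, 0.2725]
tool_rot: [-2.335, -2.099, 0.002]
contact_force: [0.3, 0.6, -1.8]
opening: 0.0596
grip_force: 45.2
```

>>> drive_tool(
  rows=[
    [[0,0,0],0],
    [[0,0,0],0],
  ],
)

```text
t: 5.45
tool_pos: [0.5301, 0.0144, 0.2734]
tool_rot: [-2.339, -2.097, 0.001]
contact_force: [0.1, -0.2, -1.3]
opening: 0.0597
grip_force: 45.2
```

```bash
python3 - <<'E'
from h import *
rel((.5324,.0138),.28,83.9)
d=grab('wrist','w2');pickle.dump(d,open('w2.pkl','wb'))
E
```

```text
t 5.45 pos [0.5301 0.0144 0.2734] yaw 83.76 q6 -0.004 shift [-0.0004  0.0023 -0.0066] turn -0.0025
```

View pics/w2.png

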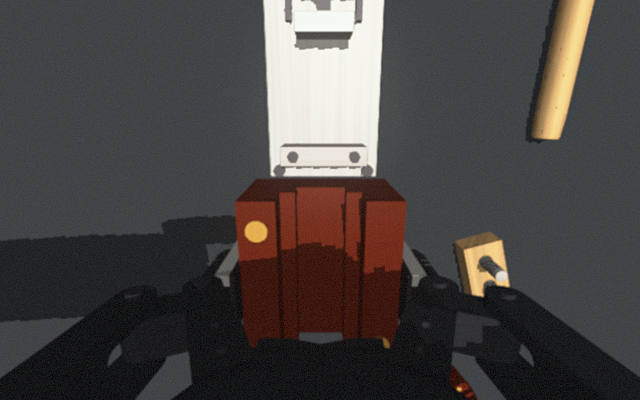

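```bash
python3 - <<'E'
from h import *
d=pickle.load(open('w2.pkl','rb'))
im=d['image'];g=cv2.cvtColor(im,cv2.COLOR_BGR2GRAY).astype(int)
for v in (20,60,80,100,120,135):
    r=g[v]; i=np.where(r[230:420]>150)[0]+230; e=np.array([[i.min()-.5,v],[i.max()+.5,v]]);P=ray(d,e,.012);print(v,e[:,0],P[:,:2].round(4).tolist(),P.mean(0)[:2].round(4))
for u in (305,324,345): print(u,'jaw',list(zip(range(0,46,2),g[0:46:2,u])),'\nstop',list(zip(range(138,182,2),g[138:182:2,u])))
for v in (150,156,162): print(v,[(u,g[v,u]) for u in list(range(274,288,2))+list(range(360,378,2))])
for v in (16,24,30): print(v,[(u,g[v,u]) for u in list(range(284,302,2))+list(range(348,366,2))])
rt=cv2.resize(im[0:185,250:400],None,fx=3.2,fy=3.2,interpolation=cv2.INTER_CUBIC);cv2.imwrite('pics/w2c.png',rt)
E
```

```text
20 [263.5 382.5] [[0.494, 0.1665], [0.603, 0.1544]] [0.5485 0.1604]
60 [265.5 380.5] [[0.4906, 0.1325], [0.5991, 0.1205]] [0.5448 0.1265]
80 [266.5 379.5] [[0.4888, 0.1147], [0.597, 0.1028]] [0.5429 0.1087]
100 [266.5 379.5] [[0.486, 0.0964], [0.5959, 0.0843]] [0.5409 0.0904]
120 [268.5 378.5] [[0.4851, 0.0774], [0.5937, 0.0654]] [0.5394 0.0714]
135 [268.5 377.5] [[0.4829, 0.0629], [0.5918, 0.0509]] [0.5373 0.0569]
305 jaw [(0, np.int64(214)), (2, np.int64(246)), (4, np.int64(243)), (6, np.int64(245)), (8, np.int64(242)), (10, np.int64(240)), (12, np.int64(246)), (14, np.int64(248)), (16, np.int64(247)), (18, np.int64(248)), (20, np.int64(248)), (22, np.int64(249)), (24, np.int64(248)), (26, np.int64(248)), (28, np.int64(249)), (30, np.int64(246)), (32, np.int64(92)), (34, np.int64(75)), (36, np.int64(74)), (38, np.int64(80)), (40, np.int64(127)), (42, np.int64(131)), (44, np.int64(130))] 
stop [(138, np.int64(235)), (140, np.int64(236)), (142, np.int64(236)), (144, np.int64(130)), (146, np.int64(131)), (148, np.int64(235)), (150, np.int64(231)), (152, np.int64(229)), (154, np.int64(
[... 3805 characters left out ...]
p.int64(242)), (294, np.int64(228)), (296, np.int64(249)), (298, np.int64(247)), (300, np.int64(247)), (348, np.int64(248)), (350, np.int64(247)), (352, np.int64(248)), (354, np.int64(180)), (356, np.int64(224)), (358, np.int64(249)), (360, np.int64(244)), (362, np.int64(247)), (364, np.int64(244))]
30 [(284, np.int64(242)), (286, np.int64(242)), (288, np.int64(240)), (290, np.int64(240)), (292, np.int64(243)), (294, np.int64(225)), (296, np.int64(249)), (298, np.int64(247)), (300, np.int64(248)), (348, np.int64(246)), (350, np.int64(249)), (352, np.int64(240)), (354, np.int64(241)), (356, np.int64(245)), (358, np.int64(244)), (360, np.int64(245)), (362, np.int64(244)), (364, np.int64(246))]
```

View pics/w2c.png

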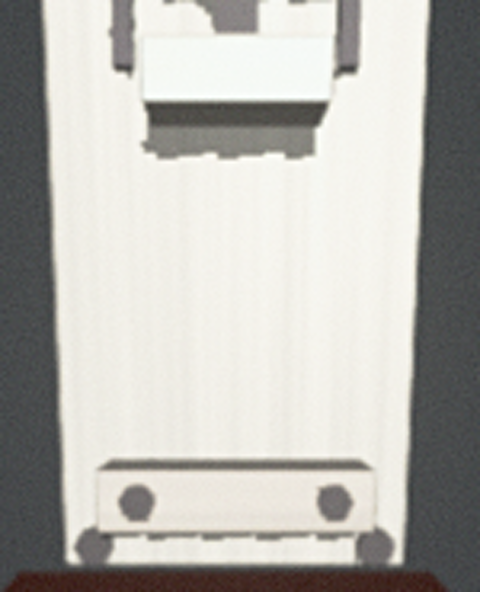

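The crop shows the jaw's top front edge at v≈31.3 (z=46 mm) with its face foot at v≈39. The stop's face runs from v≈143 at the foot to v≈147.3 at its top (z=47 mm), and the bed end is at v≈176.

```bash
python3 - <<'E'
from h import *
d=pickle.load(open('w2.pkl','rb'))
C=np.array([[.5485,.1604],[.5448,.1265],[.5429,.1087],[.5409,.0904],[.5394,.0714],[.5373,.0569]])
# bed-edge direction
v=C[0]-C[-1];print('centreline yaw',np.degrees(np.arctan2(v[1],v[0])))
for s in ([[.494,.1665],[.4906,.1325],[.4888,.1147],[.486,.0964],[.4851,.0774],[.4829,.0629]],[[.603,.1544],[.5991,.1205],[.597,.1028],[.5959,.0843],[.5937,.0654],[.5918,.0509]]):
    l=cv2.fitLine(np.array(s,np.float32),2,0,.01,.01).ravel();print(np.degrees(np.arctan2(l[1],l[0])))
J=ray(d,[[294,31.3],[355,31.3]],.046);Jb=ray(d,[[297,39],[352,39]],.012)
S=ray(d,[[280.5,147.3],[367,147.3]],.047);Sb=ray(d,[[282,143],[366,143]],.012);E=ray(d,[[300,176],[350,176]],.012)
for n,P in(('J',J),('Jb',Jb),('S',S),('Sb',Sb),('E',E)): 
    w=P[1]-P[0];print(n,P.mean(0)[:2].round(4),np.linalg.norm(w).round(4),'yaw',np.degrees(np.arctan2(w[1],w[0])).round(2))
# held block
p=ray(d,[[237,201],[404,201]],.235);print('blk edge',p.round(4).tolist(), 'TCP',ctrl.get_obs()['tool_pos'])
print(d['R'],-np.array(d['R']).T@d['t'])
E
```

```text
centreline yaw 83.82390943334357
83.93213
84.01628
J [0.5477 0.1436] 0.0509 yaw -6.3
Jb [0.5482 0.1444] 0.0514 yaw -6.3
S [0.5369 0.0483] 0.0786 yaw -6.27
Sb [0.5375 0.0489] 0.085 yaw -6.27
E [0.5349 0.015 ] 0.052 yaw -6.26
blk edge [[0.5053, 0.0531, 0.235], [0.563, 0.0468, 0.235]] TCP [0.53018757 0.01439346 0.27352145]
[[ 0.99400366 -0.10933906 -0.00130328]
 [-0.10535015 -0.96079728  0.2564565 ]
 [-0.0292929  -0.25478139 -0.9665549 ]] [0.53750547 0.07983333 0.34399897]
```

>>> drive_tool(
  rows=[
    [[0.025,0.001,0],0],
    [[0.03,0.002,0],0],
    [[0.028,0.001,0],0],
    [[0,0,0.03],0],
    [[0,0,0.03],0],
    [[0,0,0.03],0],
    [[0,0,0.02],0],
    [[0,0,0.01],0],
    [[0,0,0],0],
    [[0,0,0],0],
  ],
)

```text
t: 6.5
tool_pos: [0.5438, 0.0966, 0.155]
tool_rot: [2.336, 2.099, 0.002]
contact_force: [0.4, -0.3, -0.9]
opening: 0.0595
grip_force: 45.2
```

```bash
python3 - <<'E'
from h import *
rel((.5427,.0963),.095,83.85)
E
```

```text
t 6.5 pos [0.5438 0.0966 0.155 ] yaw 83.86 q6 0.148 shift [-0.0005 -0.0012  0.06  ] turn 0.0002
```

>>> drive_tool(
  rows=[
    [[0,-0.001,0.02],0],
    [[0,0,0.02],0],
    [[0,0,0.01],0],
    [[0,0,0.005],0],
    [[0,0,0.003],0],
    [[0,0,0],0],
    [[0,0,0],0],
  ],
)

```text
t: 7.2
tool_pos: [0.5428, 0.0969, 0.0969]
tool_rot: [2.336, 2.099, 0.002]
contact_force: [-0.2, 0.3, -1.3]
opening: 0.0595
grip_force: 45.2
```

>>> drive_tool(
  rows=[
    [[0,0,0.002],0],
    [[0,0,0.001],0],
    [[0,0,0.001],0],
    [[0,0,0],0],
    [[0,0,0],0],
  ],
)

```text
t: 7.7
tool_pos: [0.5421, 0.0968, 0.0919]
tool_rot: [-2.336, -2.1, 0.0]
contact_force: [-0.2, 0.8, -0.9]
opening: 0.0599
grip_force: 45.2
```

>>> drive_tool(
  rows=[
    [[0,0,0.001],0],
    [[0,0,0],0],
    [[0,0,0],0],
  ],
)

```text
t: 8.0
tool_pos: [0.5424, 0.0969, 0.0913]
tool_rot: [2.336, 2.1, 0.001]
contact_force: [-0.7, -0.5, 1.9]
opening: 0.0595
grip_force: 45.5
```

Contact is light, about 1.9 N upward. I'll release here.

>>> drive_tool(
  rows=[
    [[0,0,0],0],
    [[0,0,0],0],
    [[0,0,0],0],
    [[0,0,0],0],
    [[0,0,0],0],
    [[0,0,0],0],
    [[0,0,0],0],
  ],
  jaw=0,
)

```text
t: 8.7
tool_pos: [0.5421, 0.0968, 0.0909]
tool_rot: [-2.336, -2.1, -0.0]
contact_force: [-0.3, 0.4, -0.9]
opening: 0.0854
grip_force: 0.0
```

>>> drive_tool(
  rows=[
    [[0,0,-0.01],0],
    [[0,0,-0.03],0],
    [[0,0,-0.04],0],
    [[0,0,-0.04],0],
    [[0,0,-0.04],0],
    [[0,0,-0.03],0],
    [[0,0,0],0],
    [[0,0,0],0],
  ],
)

```text
t: 9.5
tool_pos: [0.5424, 0.0969, 0.2824]
tool_rot: [2.335, 2.099, 0.003]
contact_force: [-0.1, 0.2, -1.2]
opening: 0.0853
grip_force: 0.0
```

```bash
python3 - <<'E'
from h import *
rel((.5553,.2136),.28,83.85)
d=grab('wrist','w3');pickle.dump(d,open('w3.pkl','wb'))
t=grab('top');pickle.dump(t,open('t3.pkl','wb'))
E
```

```text
t 9.5 pos [0.5424 0.0969 0.2824] yaw 83.9 q6 0.148 shift [0.1174 0.0004 0.0025] turn 0.0009
```

View pics/w3.png

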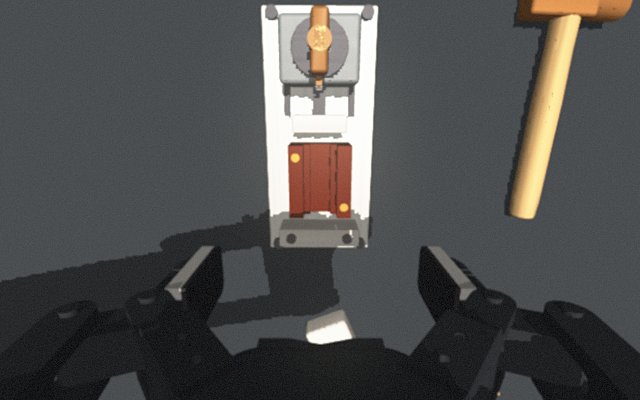

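The block sits centred, with edges (289–351, 143–217) between the jaw (320,125) and the stop (319,232). The bar is at (319,42), nearly along the clamp axis, with its nub and tab near (319,85). Next I'll measure the screw.

```bash
python3 - <<'E'
from h import *
d=pickle.load(open('w3.pkl','rb'));t=pickle.load(open('t3.pkl','rb'))
O=np.array([.5478,.1440]);u=np.array([.1071,.9942]);n=np.array([-.9942,.1071])  # clamp x=-u; y=rot90(x)
O=O;ex=-u;ey=np.array([-ex[1],ex[0]])
for nm,dd,box in(('w',d,(290,0,350,100)),('t',t,(198,195,245,240))):
    hsv=cv2.cvtColor(dd['image'],cv2.COLOR_BGR2HSV)
    m=((hsv[...,0]>5)&(hsv[...,0]<25)&(hsv[...,1]>110)&(hsv[...,2]>60)).astype(np.uint8);z=np.zeros_like(m);x0,y0,x1,y1=box;z[y0:y1,x0:x1]=m[y0:y1,x0:x1]
    for c in cv2.findContours(z,0,2)[0]:
        if cv2.contourArea(c)<40: continue
        bx=cv2.boxPoints(cv2.minAreaRect(c));P=ray(dd,bx,.0915)[:,:2]
        e=np.diff(P,axis=0);L=np.linalg.norm(e,axis=1);k=L[:2].argmax();print(nm,bx.round(1).tolist(),L.round(4),P.mean(0).round(4),'yaw',np.degrees(np.arctan2(e[k,1],e[k,0])).round(1),'clamp',((P-O)@np.c_[ex,ey]).round(4).tolist())
X=np.array([-.07,0]);w=O+X[0]*ex;print('axis expected',w,proj(d,[[*w,.0915],[*w,.0565]]))
b=ray(d,[[289,143],[351,143],[351,217],[289,217]],.052)[:,:2];print('blk clamp',((b-O)@np.c_[ex,ey]).round(4).tolist())
s=ray(d,[[319,47],[290,47],[349,47]],.0625)[:,:2];print(((s-O)@np.c_[ex,ey]).round(4))
E
```

```text
w [[308.0, 5.0], [330.0, 5.0], [330.0, 73.0], [308.0, 73.0]] [0.0158 0.0457 0.0166] [0.5545 0.213 ] yaw -95.7 clamp [[-0.0922, -0.0086], [-0.0922, 0.0072], [-0.0465, 0.0076], [-0.0465, -0.0091]]
t [[197.0, 208.10000610351562], [233.10000610351562, 204.10000610351562], [234.5, 216.39999389648438], [198.39999389648438, 220.39999389648438]] [0.0846 0.0283 0.0844] [0.5593 0.2035] yaw -84.2 clamp [[-0.105, 0.0102], [-0.0222, 0.0276], [-0.0158, 0.0], [-0.0984, -0.0175]]
t [[237.0, 239.0], [237.0, 205.0], [244.0, 205.0], [244.0, 239.0]] [0.0774 0.0162 0.0773] [0.5367 0.1459] yaw 0.3 clamp [[-0.0044, -0.0505], [-0.013, 0.0264], [0.0031, 0.028], [0.0116, -0.0488]]
axis expected [0.555297 0.213594] [[319.98365305  38.94346559]
 [319.9264886   47.95753847]]
blk clamp [[0.0095, -0.0284], [0.0095, 0.0285], [0.0809, 0.0303], [0.0808, -0.0301]]
[[-0.0697 -0.0008]
 [-0.0696 -0.0246]
 [-0.0697  0.0239]]
```

The bar is aligned with the clamp axis to within about 0.02 rad, and the screw axis is near (0.555, 0.2133). I'll approach with the wrist unwound by half a turn so there is range left for clockwise turning.

>>> drive_tool(
  rows=[
    [[0.03,0,0],0],
    [[0.045,0,0],0],
    [[0.042,0,0],0],
    [[0,0,0],-0.149],
    [[0,0,0],-0.149],
    [[0,0,0],-0.149],
    [[0,0,0],-0.149],
    [[0,0,0],-0.149],
    [[0,0,0],-0.149],
    [[0,0,0],-0.149],
  ],
)

```text
t: 10.6
tool_pos: [0.5537, 0.213, 0.2784]
tool_rot: [-0.969, -2.985, 0.004]
contact_force: [-0.0, 0.2, 0.0]
opening: 0.0854
grip_force: 0.0
```

>>> drive_tool(
  rows=[
    [[0,0,0],-0.149],
    [[0,0,0],-0.149],
    [[0,0,0],-0.149],
    [[0,0,0],-0.149],
    [[0,0,0],-0.149],
    [[0,0,0],-0.149],
    [[0,0,0],-0.149],
    [[0,0,0],-0.149],
    [[0,0,0],-0.149],
    [[0,0,0],-0.149],
  ],
)

```text
t: 11.6
tool_pos: [0.5537, 0.2129, 0.2783]
tool_rot: [1.31, -2.851, -0.001]
contact_force: [-0.1, 0.0, 0.2]
opening: 0.0854
grip_force: 0.0
```

>>> drive_tool(
  rows=[
    [[0,0,0],-0.149],
    [[0,0,0],-0.149],
    [[0,0,0],-0.149],
    [[0,0,0],-0.1],
    [[0,0,0],0],
    [[0,0,0],0],
  ],
)

```text
t: 12.2
tool_pos: [0.554, 0.213, 0.2793]
tool_rot: [2.023, -2.4, -0.002]
contact_force: [0.1, 0.2, -1.2]
opening: 0.0854
grip_force: 0.0
```

```bash
python3 - <<'E'
from h import *
rel((.5550,.2133),.143,-96.15)
d=grab('wrist','w4');pickle.dump(d,open('w4.pkl','wb'))
ax=[.5550,.2133]
print(proj(d,[[*ax,.0915],[*ax,.0625]]))
hsv=cv2.cvtColor(d['image'],cv2.COLOR_BGR2HSV)
m=((hsv[...,0]>5)&(hsv[...,0]<25)&(hsv[...,1]>110)&(hsv[...,2]>60)).astype(np.uint8)
for c in cv2.findContours(m,0,2)[0]:
    if cv2.contourArea(c)<150: continue
    bx=cv2.boxPoints(cv2.minAreaRect(c));P=ray(d,bx,.0915)[:,:2];print(bx.round(0).tolist(),P.round(4).tolist(),P.mean(0))
E
```

```text
t 12.2 pos [0.554  0.213  0.2793] yaw -99.75 q6 -2.73 shift [-0.0006 -0.0013  0.1363] turn -0.0629
[[318.61913425 192.6072795 ]
 [318.67682853 184.84278108]]
[[0.0, 353.0], [0.0, 304.0], [16.0, 304.0], [16.0, 353.0]] [[0.8734, 0.3143], [0.8521, 0.2656], [0.8384, 0.2681], [0.859, 0.3169]] [0.85572529 0.29123319]
[[57.0, 241.0], [73.0, 17.0], [167.0, 24.0], [151.0, 247.0]] [[0.7804, 0.2169], [0.705, 0.0566], [0.6407, 0.0717], [0.7045, 0.2364]] [0.70765913 0.14540317]
[[272.0, 5.0], [341.0, 1.0], [347.0, 90.0], [277.0, 95.0]] [[0.5644, 0.0726], [0.5152, 0.0781], [0.5201, 0.1383], [0.5727, 0.1325]] [0.54310954 0.10539134]
```

View pics/w4.png

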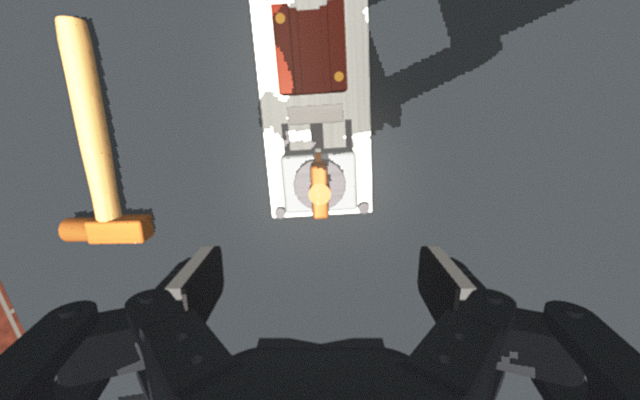

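The bar lies vertical in this view, from (318,165) to (320,217), and is centred between the fingers, so the present yaw suits it. I'll descend and grip.

>>> drive_tool(
  rows=[
    [[0,0,0.03],0],
    [[0,0,0.04],0],
    [[0,0,0.03],0],
    [[0,0,0.02],0],
    [[0,0,0.01],0],
    [[0,0,0.004],0],
    [[0,0,0],0],
    [[0,0,0],0],
  ],
)

```text
t: 13.05
tool_pos: [0.5555, 0.2134, 0.1485]
tool_rot: [-2.025, 2.399, -0.002]
contact_force: [-0.3, 0.2, 0.6]
opening: 0.0852
grip_force: 0.0
```

>>> drive_tool(
  rows=[
    [[0,0,0],0],
    [[0,0,0],0],
    [[0,0,0],0],
    [[0,0,0],0],
    [[0,0,0],0],
    [[0,0,0],0],
    [[0,0,0],0],
    [[0,0,0],0],
    [[0,0,0],0],
    [[0,0,0],0],
  ],
  jaw=1,
  grip_force=90,
)

```text
t: 14.05
tool_pos: [0.5546, 0.2132, 0.1473]
tool_rot: [2.027, -2.4, -0.0]
contact_force: [-3.5, 0.3, 5.0]
opening: 0.0118
grip_force: 88.1
```

```bash
python3 - <<'E'
from h import *
rel((.5550,.2133),.143,-96.15)
o=ctrl.get_obs();print(o['contact_force'],o['wrist_torque'],o['effort'],o['opening'],o['grip_force'])
E
```

```text
t 14.05 pos [0.5546 0.2132 0.1473] yaw -99.64 q6 -2.732 shift [-0.0002 -0.0004  0.0043] turn -0.0609
[-3.4859126   0.25867149  4.98480831] [-0.0846654   0.52393375 -0.16610043] [ -0.24974979 -36.12139821 -32.18360424  -0.11476398  -0.89308312
  -0.13194031] 0.01183632641542603 88.09208035469055
```

The opening reads a little narrow and the grip is high on the bar. I'll regrip 6 mm lower.

>>> drive_tool(
  rows=[
    [[0,0,0],0],
    [[0,0,0],0],
    [[0,0,0],0],
    [[0,0,0.003],0],
    [[0,0,0.003],0],
    [[0,0,0],0],
  ],
  jaw=0.6,
)

```text
t: 14.65
tool_pos: [0.5542, 0.213, 0.14]
tool_rot: [2.026, -2.399, -0.001]
contact_force: [0.4, -0.4, -0.2]
opening: 0.034
grip_force: 0.0
```

>>> drive_tool(
  rows=[
    [[0,0,0],0],
    [[0,0,0],0],
    [[0,0,0],0],
    [[0,0,0],0],
    [[0,0,0],0],
    [[0,0,0],0],
    [[0,0,0],0],
  ],
  jaw=1,
  grip_force=90,
)

```text
t: 15.35
tool_pos: [0.5545, 0.2132, 0.141]
tool_rot: [2.027, -2.4, -0.0]
contact_force: [-1.7, -0.4, 2.7]
opening: 0.0125
grip_force: 88.2
```

```bash
cat >> h.py <<'E'
def st():
    o=ctrl.get_obs();R=Ro.from_rotvec(o['tool_rot']).as_matrix()
    print('t',o['t'],'pos',np.round(o['tool_pos'],4),'yaw',np.arctan2(R[1,0],R[0,0]).round(4),'q6',np.round(o['q'][5],3),'F',np.round(o['contact_force'],1),'M',np.round(o['wrist_torque'],3),'e6',round(o['effort'][5],3),'open',round(o['opening'],4),round(o['grip_force'],1))
E
python3 -c "
from h import *
st()"
```

```text
t 15.35 pos [0.5545 0.2132 0.141 ] yaw -1.7388 q6 -2.732 F [-1.7 -0.4  2.7] M [-0.052  0.388  0.141] e6 0.099 open 0.0125 88.2
```

>>> drive_tool(
  rows=[
    [[0,0,0],0.1],
    [[0,0,0],0.1],
    [[0,0,0],0.1],
    [[0,0,0],0.1],
    [[0,0,0],0.1],
    [[0,0,0],0],
  ],
)

```text
t: 15.95
tool_pos: [0.5548, 0.213, 0.141]
tool_rot: [-1.37, 2.827, -0.001]
contact_force: [-0.4, -0.9, 2.6]
opening: 0.0122
grip_force: 88.3
```

```bash
python3 -c "
from h import *
st()"
```

```text
t 15.95 pos [0.5548 0.213  0.141 ] yaw -2.2392 q6 -2.231 F [-0.4 -0.9  2.6] M [-0.187  0.078 -0.158] e6 0.249 open 0.0122 88.3
```

>>> drive_tool(
  rows=[
    [[0,0,0],0.1],
    [[0,0,0],0.1],
    [[0,0,0],0.1],
    [[0,0,0],0.1],
    [[0,0,0],0.1],
    [[0,0,0],0.1],
    [[0,0,0],0.1],
    [[0,0,0],0.1],
    [[0,0,0],0],
  ],
)

```text
t: 16.85
tool_pos: [0.555, 0.2126, 0.1411]
tool_rot: [-0.164, 3.136, -0.002]
contact_force: [-0.2, -3.2, 1.3]
opening: 0.0122
grip_force: 88.3
```

```bash
python3 - <<'E'
from h import *
st()
d=grab('side');pickle.dump(d,open('s5.pkl','wb'))
cv2.imwrite('pics/s5.png',cv2.resize(d['image'][130:245,170:310],None,fx=5,fy=5,interpolation=cv2.INTER_CUBIC))
E
```

```text
t 16.85 pos [0.555  0.2126 0.1411] yaw -3.0373 q6 -1.433 F [-0.2 -3.2  1.3] M [-0.592 -0.08  -0.105] e6 0.244 open 0.0122 88.3
```

View pics/s5.png

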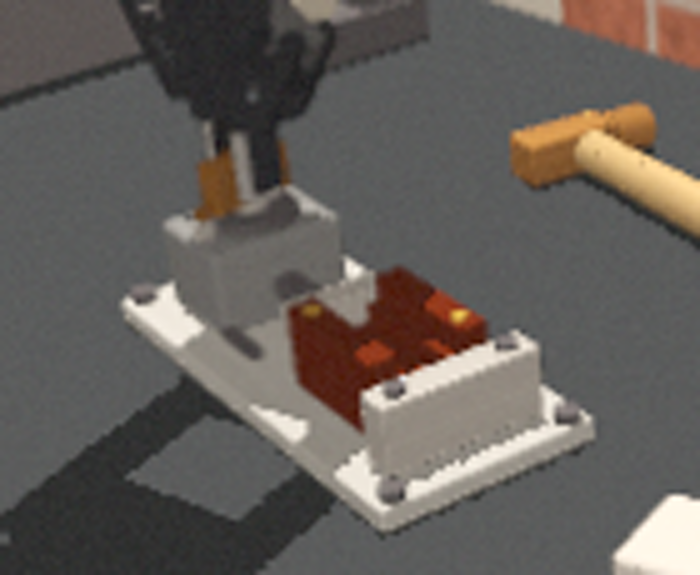

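The side crop shows the jaw's grey face now up against the block, which is near the stop, and the bar gripped. I'll continue with smaller checks.

>>> drive_tool(
  rows=[
    [[0,0,0],0.1],
    [[0,0,0],0.1],
    [[0,0,0],0.1],
    [[0,0,0],0.1],
    [[0,0,0],0],
  ],
)

```text
t: 17.4
tool_pos: [0.555, 0.2123, 0.141]
tool_rot: [0.462, 3.106, -0.002]
contact_force: [0.7, -5.1, 1.5]
opening: 0.0126
grip_force: 88.4
```

```bash
python3 -c "
from h import *
st()"
```

```text
t 17.4 pos [0.555  0.2123 0.141 ] yaw 2.8465 q6 -1.034 F [ 0.7 -5.1  1.5] M [-0.908 -0.178 -0.131] e6 0.207 open 0.0126 88.4
```

>>> drive_tool(
  rows=[
    [[0,0,0],0.07],
    [[0,0,0],0.07],
    [[0,0,0],0.06],
    [[0,0,0],0],
  ],
)

```text
t: 17.8
tool_pos: [0.555, 0.2123, 0.1411]
tool_rot: [0.768, 3.045, -0.003]
contact_force: [0.2, -6.3, 1.3]
opening: 0.0121
grip_force: 88.4
```

```bash
python3 -c "
from h import *
st()"
```

```text
t 17.8 pos [0.555  0.2123 0.1411] yaw 2.6475 q6 -0.835 F [ 0.2 -6.3  1.3] M [-0.952 -0.122 -0.171] e6 0.084 open 0.0121 88.4
```

Turned 1.90 rad with torque still low. From here I'll take small steps.

>>> drive_tool(
  rows=[
    [[0,0,0],0.05],
    [[0,0,0],0.05],
    [[0,0,0],0],
  ],
)

```text
t: 18.1
tool_pos: [0.5549, 0.2122, 0.141]
tool_rot: [0.919, 3.003, -0.003]
contact_force: [0.4, -5.2, 1.8]
opening: 0.0124
grip_force: 88.4
```

```bash
python3 -c "
from h import *
st()"
```

```text
t 18.1 pos [0.5549 0.2122 0.141 ] yaw 2.5477 q6 -0.735 F [ 0.4 -5.2  1.8] M [-1.048 -0.132 -0.089] e6 0.075 open 0.0124 88.4
```

>>> drive_tool(
  rows=[
    [[0,0,0],0.05],
    [[0,0,0],0.05],
    [[0,0,0],0],
  ],
)

```text
t: 18.4
tool_pos: [0.5549, 0.2122, 0.141]
tool_rot: [1.066, 2.954, -0.003]
contact_force: [-0.1, -6.3, 0.6]
opening: 0.0124
grip_force: 88.5
```

```bash
python3 -c "
from h import *
st()"
```

```text
t 18.4 pos [0.5549 0.2122 0.141 ] yaw 2.4488 q6 -0.636 F [-0.1 -6.3  0.6] M [-1.034 -0.097  0.28 ] e6 0.428 open 0.0124 88.5
```

>>> drive_tool(
  rows=[
    [[0,0,0],0.04],
    [[0,0,0],0],
  ],
)

```text
t: 18.6
tool_pos: [0.5549, 0.2122, 0.1411]
tool_rot: [1.125, 2.932, -0.004]
contact_force: [-0.5, -5.1, 2.5]
opening: 0.012
grip_force: 88.5
```

```bash
python3 -c "
from h import *
st()"
```

```text
t 18.6 pos [0.5549 0.2122 0.1411] yaw 2.4091 q6 -0.596 F [-0.5 -5.1  2.5] M [-1.011 -0.062  0.289] e6 0.414 open 0.012 88.5
```

The torque jumped by about 0.35–0.4 N m and has levelled off, so the clutch started slipping between 2.0 and 2.1 rad of turn. I'll add 0.08 rad for margin, then release.

>>> drive_tool(
  rows=[
    [[0,0,0],0.04],
    [[0,0,0],0.04],
    [[0,0,0],0],
    [[0,0,0],0],
  ],
)

```text
t: 19.0
tool_pos: [0.5548, 0.2121, 0.141]
tool_rot: [1.24, 2.885, -0.004]
contact_force: [-0.0, -6.9, 2.5]
opening: 0.0125
grip_force: 88.5
```

```bash
python3 -c "
from h import *
st()"
```

```text
t 19.0 pos [0.5548 0.2121 0.141 ] yaw 2.3295 q6 -0.517 F [-0.  -6.9  2.5] M [-1.073 -0.033  0.207] e6 0.272 open 0.0125 88.5
```

>>> drive_tool(
  rows=[
    [[0,0,0],0],
    [[0,0,0],0],
    [[0,0,0],0],
    [[0,0,0],0],
    [[0,0,0],0],
    [[0,0,0],0],
  ],
  jaw=0,
)

```text
t: 19.6
tool_pos: [0.5546, 0.2133, 0.141]
tool_rot: [-1.248, -2.883, -0.0]
contact_force: [0.1, 0.7, -0.1]
opening: 0.0852
grip_force: 0.0
```

>>> drive_tool(
  rows=[
    [[0,0,-0.01],0],
    [[0,0,-0.03],0],
    [[0,0,-0.03],0],
    [[0,0,-0.02],0],
    [[-0.04,0,0],0],
    [[-0.03,0,0],0],
    [[0,0,0],0],
    [[0,0,0],0],
  ],
)

```text
t: 20.4
tool_pos: [0.6027, 0.1618, 0.2314]
tool_rot: [-1.25, -2.882, -0.001]
contact_force: [0.4, 0.3, -0.9]
opening: 0.0853
grip_force: 0.0
```

```bash
python3 - <<'E'
from h import *
st()
d=grab('wrist','w6');pickle.dump(d,open('w6.pkl','wb'))
p=proj(d,[[.5550,.2133,.0915],[.5550,.2133,.0565]]);print(p)
u,v=p[0].astype(int);c=d['image'][max(v-130,0):v+90,max(u-100,0):u+130];print(max(v-130,0),max(u-100,0))
cv2.imwrite('pics/w6c.png',cv2.resize(c,None,fx=2.6,fy=2.6,interpolation=cv2.INTER_CUBIC))
E
```

```text
t 20.4 pos [0.6027 0.1618 0.2314] yaw 2.3232 q6 -0.61 F [ 0.4  0.3 -0.9] M [ 0.015 -0.034  0.038] e6 -0.01 open 0.0853 0.0
[[319.42101315 103.67286865]
 [319.48120207 104.80412659]]
0 219
```

View pics/w6c.png

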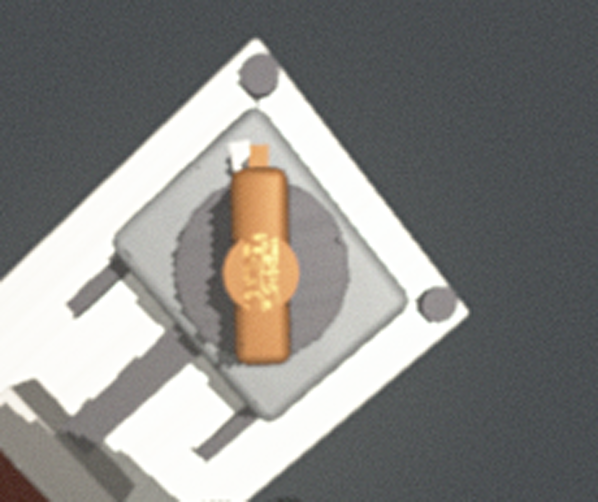

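The crop shows the bronze nub at (259,155), the steel tab at (238,155) and the axis at (261,270). The slip is about 0.18 rad, well inside 0.04–0.45. I've used all ten picture views, so I'll check the block's pose by numbers only, after moving the arm clear.

>>> drive_tool(
  rows=[
    [[0,0,-0.03],0],
    [[0,-0.04,-0.03],0],
    [[0,-0.04,0],0],
    [[0,-0.04,0],0],
    [[0,-0.04,0],0],
    [[0,0,0],0],
    [[0,0,0],0],
  ],
)

```text
t: 21.15
tool_pos: [0.485, 0.0531, 0.2911]
tool_rot: [1.248, 2.882, 0.001]
contact_force: [-0.3, 0.2, -0.6]
opening: 0.0856
grip_force: 0.0
```

```bash
python3 - <<'E'
from h import *
st()
O=np.array([.5478,.1440]);ex=-np.array([.1071,.9942]);ey=np.array([-ex[1],ex[0]])
for nm in('top','wrist'):
    d=grab(nm);hsv=cv2.cvtColor(d['image'],cv2.COLOR_BGR2HSV)
    m=(((hsv[...,0]<14)|(hsv[...,0]>172))&(hsv[...,1]>110)&(hsv[...,2]>25)).astype(np.uint8)
    m=cv2.morphologyEx(m,cv2.MORPH_CLOSE,np.ones((5,5)))
    for c in cv2.findContours(m,0,2)[0]:
        if cv2.contourArea(c)<300: continue
        bx=cv2.boxPoints(cv2.minAreaRect(c));P=(ray(d,bx,.052)[:,:2]-O)@np.c_[ex,ey]
        if abs(P.mean(0)[0]-.05)>.06 or abs(P.mean(0)[1])>.04: continue
        e=np.diff(P,axis=0);L=np.linalg.norm(e,axis=1);k=L[:2].argmax()
        print(nm,P.round(4).tolist(),P.mean(0).round(4),L.round(4),'ang',(np.degrees(np.arctan2(e[k,1],e[k,0]))).round(1))
E
```

```text
t 21.15 pos [0.485  0.0531 0.2911] yaw 2.3244 q6 -0.798 F [-0.3  0.2 -0.6] M [-0.069 -0.036  0.007] e6 -0.013 open 0.0856 0.0
wrist [[0.0936, -0.0374], [0.0258, -0.0355], [0.0264, 0.0287], [0.0972, 0.0291]] [ 0.0608 -0.0038] [0.0679 0.0642 0.0707] ang 178.4
```

The block centre is at about clamp x = 61 mm, y = -4 mm. It is square within about 1.6°, which is measuring error, and held between jaw and stop.

```bash
python3 -c "
from station import ctrl
print(ctrl.finish_job())"
```

```text
the job is handed in; nothing more can be done
None
```

I handed the job in: the core box half is clamped between jaw and stop, about 4 mm off the centre line, and the thumbscrew is stopped at about 0.18 rad of slip. Block and screw are released and the arm is clear. No verdict came back, and I didn't measure the jaw force directly.

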